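# Pull the drive cap off the ball spinner

### The job

The blue drive cap has to come off the ball spinner so the hub can be cleaned: with the red-handled puller, hook both feet under the cap's rim and pull it straight up until it pops off the hub. Carry it level on the puller to the black mat and set it down there gently, right way up, then draw the puller out sideways and leave it standing on its feet on the mat, clear of the cap. Move the cap only with the puller, never with the fingers, and leave the gauge, bevel tool, slug and inserts where they are.

Things in the scene. Friction and masses are not known exactly. Their poses are not given: they have to be found in the camera images.
- spinner: Counter-mounted ball spinner: round steel drip pan, 320 mm across; the rim stands 23 mm above the counter, the pan floor 8 mm. In its middle a shoulder (60 mm across, top 14 mm above the counter) carries the hub. A flat switch plate lies outside the pan towards the robot. Fixed. Origin: on the counter at the pan's centre, z up.
- hub (a point): On the hub's axis, at the top of the shoulder, 14 mm above the counter: where the cap's origin sits when the cap is home. The fixed hub, 39 mm in diameter and 27 mm tall with four spring-loaded detent balls, stands up from here inside the cap. Axes as the spinner's.
- cap: Blue mushroom-shaped push-on drive cap with a black rubber ring on top, round about its z, 0.2 to 0.4 kg, 54 mm tall. Hollow skirt, 56 mm outer diameter, 32 mm tall, under the wider rim. The hub's balls snap in a groove inside: it takes about 10 to 15 N straight up to pop it off, and it is free once raised 27 mm. Origin: centre of the skirt's lower edge, z up.
- rim (a point): Middle of the cap's rim (flange) in the plane of its flat underside, 32 mm above the cap's origin. The rim is 94 mm in diameter and 12 mm thick, and overhangs the skirt by 19 mm all round: the puller's feet go under it.
- puller: Steel yoke puller, an upside-down U, 0.32 kg, at first standing on the mat. Two flat feet run along its x, 94 mm long, 5 mm thick, from 34 to 62 mm either side of the middle along y; the 68 mm gap between is open at both ends. At each end of a foot, 43 to 47 mm from the middle, a lip rises 3 mm: the cap's rim must lie between the lips (10 mm play). Origin: centre of the feet's underside, z up.
- grip (a point): Centre of the puller's red grip, 88 mm above the puller's origin. The grip is 76 mm long along the puller's y, 20 mm wide along its x, 24 mm tall, on a crossbar between two legs 8 mm thick, 108 mm apart inside, 124 mm over all; below the grip the space between the legs is open. Axes as the puller's.
- mat: Black rubber cleaning mat with a thin grey border line, 280 mm along its x, 340 mm along its y, 6 mm thick. Fixed. Origin: centre of its underside, on the counter (the top is 6 mm up), z up.
- thumb_slug: Tan urethane thumb slug, a cylinder 37 mm in diameter and 76 mm tall standing near one long edge of the mat. Origin: centre of its underside. Leave it alone.
- insert0: Purple acrylic finger insert, a tube 26 mm in diameter and 34 mm tall standing near the mat's other long edge. Origin: centre of its underside. Leave it alone.
- insert1: The other purple finger insert, same as the first. Leave it alone.
- gauge: Aluminium slide gauge lying flat at the back of the counter, a beam 230 mm long (along its x) and 26 mm wide with an aluminium jaw at one end and a sliding steel jaw; its jaws reach 62 mm to its -y side. Origin: centre of the beam's underside. Leave it alone.
- bevel_tool: Bevel tool with a polished steel cone head and a black handle, 155 mm long along its x, 30 mm thick, lying at the back of the counter. Origin: underside, near the head end of the handle. Leave it alone.
Not all that is in view belongs to the job. What is shaped like the puller but green, pink or purple is not meant.

How it is judged:
By the outcome, as a careful person would: the job done as asked, in the order asked, and still so for the second after the job is handed in, with the robot touching nothing.
It also fails if it takes over 72 s, if anything falls off the work surface, if the arm or the gripper's body presses on something with over 40 N, if the wrist force passes 120 N, or if a joint passes its speed limit or range.

### The arm

A 6-joint arm with a two-finger parallel gripper is mounted at the origin on the work surface. World frame = base frame: x ahead of the robot, y to its left, z up, the work surface at z = 0. Lengths are in mm, angles in rad, forces in N, time in s.
With the tool pointing down it reaches from about 375 to 975 mm from the base axis. Payload 3.8 kg.
Tool frame: the origin (TCP) lies on the centre line of the jaws, within the pads' length; the fingertips stand 22 mm ahead of it and the grasp point (between the pads) lies 3 mm ahead of it (bot.tcp_to_tips is the distance from the TCP to the fingertips, in mm); z points along the fingers, y is the line along which they close (so a half turn about z gives the same grasp; the last joint's range is limited). The gripper opens to 88 mm and grips with 3 to 60 N. Pads are 18 mm wide; open, the fingers measure 123 mm over their backs; the gripper's body (75 mm by 187 mm) begins 45 mm behind the grasp point.
Start: joints at [1.228, 0.264, 1.604, -0, 1.274, -0.037], TCP at [203.211, 643.68, 260.706] pointing down, gripper open.
Joint ranges: [-2.63, 2.63], [-0.94, 2.18], [0.31, 2.57], [-1.31, 4.45], [0, 2.66], [-2.55, 2.55]. Speed limits (rad/s): [2.57, 2.57, 3.14, 3.14, 3.14, 3.14].

### API

Orientations are given as a unit quaternion [w, x, y, z].
In Python, from plant import bot gives the robot as it stands.
- The arm moves only by the shell command python3 -m handwheel 'ROWS' [FORCE]. ROWS is JSON, a list of rows, each a list of 5 numbers: the opening in per cent of the stroke, from 0 (shut) to 100 (fully open), then the shift along the tool's x, y, z normalised to -1 to 1, where 1 is 120 mm, then the turn about the tool's z normalised to -1 to 1, where 1 is 45 degrees. In form: [[grip, dx, dy, dz, turn], ...]. A call has 1 to 10 rows; each row is the pose to reach, as a shift and turn from the pose commanded when the call began, along the tool's axes at that moment; what a row does not reach only later rows make up. A row lasts 1/8 s, in which the tool goes at most 62.5 mm and 10.7 degrees, less where a joint would pass 70% of its speed; a pose out of reach is approached as far as the arm can. A call with a number of a shift or a turn outside -1 to 1 is refused whole. A call with a gripper value outside its range is refused whole. The fingers move at their own pace and stop on an object; FORCE is the grip in N (left out, the last holds). Time passes only in rows, so rows that repeat a pose let the fingers close. It gives the time, the measured TCP pose, the force, the opening and the grip force at its end, in the units of the state.
- bot.read_state(): the state, without advancing time (a new reading comes with each control period).
- bot.get_image(name): name is "scene" or "top"; returns a dict with "color" (400x640x3 uint8, blue, green, red), "fx", "fy", "cx", "cy" (pixels), "k1" (the pictures are not rectified: a ray, as slopes to the right and down, at radius r is drawn at 1 + k1 r^2 times it, then the intrinsics apply), "xyz" and "attitude" of the camera in the world. Camera axes: x right, y down, z forward; pixel columns grow to the right and rows downward; lengths in mm; the calibration is good to about 2 mm. A picture is of the moment at which its call begins. There is no depth.
- bot.finish_job(): hands the job in; it is judged then, once.
The state is a dict: "clock": time; "joints": joint angles; "joint_velocities": joint speeds; "joint_efforts": joint torques, N m; "position": TCP position; "tool_rot": TCP orientation; "wrist_force": force on the tool from outside, world axes, zero at the start; "wrist_torque": the same for the moment, N m; "finger_gap": opening from 0.0 (shut) to 1.0 (fully open); "grasp_force": force on a finger pad.
Only numpy, scipy, OpenCV 4.12 (cv2) and the standard library are available. Lean on these libraries where they do the work, as an engineer would, in place of code of your own. Each camera call takes 0.05 s, during which the arm holds its last target. There are 200 camera calls.

## Working session

There is one attempt and no reset: what is moved stays moved. The work goes in short steps, Python scripts to look and compute and a shell command to move; the robot and the scene stay as the last step left them, time stands still between calls to the robot, and variables do not carry over. Pictures are saved under pics/ and viewed, at most 12 in all, crops included, and the job is handed in when it is done.

```bash
mkdir -p pics; ls
python3 - <<'E'
from plant import bot
import cv2
for n in("scene","top"):
    d=bot.get_image(n); cv2.imwrite(f"pics/{n}0.png",d["color"]); print({k:v for k,v in d.items() if k!="color"})
print(bot.read_state(), bot.tcp_to_tips)
E
```

```text
pics
{'fx': 440.4887188099809, 'fy': 440.4887188099809, 'cx': 318.36660960422523, 'cy': 200.92192075858352, 'k1': 0.041338633872536876, 'xyz': array([932.19209144, 426.76276334, 875.23558272]), 'attitude': array([-0.12262865,  0.342422  ,  0.86895219, -0.33560613])}
{'fx': 498.30277373150676, 'fy': 498.30277373150676, 'cx': 306.32474930845297, 'cy': 198.44681533514338, 'k1': 0.004267247485137929, 'xyz': array([ 215.01114671,  -86.84571599, 1534.63887076]), 'attitude': array([-0.07288459,  0.71079498, -0.69623196,  0.06869786])}
{'clock': 0.1, 'joints': array([ 1.22807186e+00,  2.64657488e-01,  1.60523708e+00,  1.76377284e-05,
        1.27371770e+00, -3.68918941e-02]), 'joint_velocities': array([ 0.00034285, -0.00122437, -0.00247676, -0.00095726,  0.00119177,
        0.00125952]), 'joint_efforts': array([-1.51145097e-03, -5.03630519e+01, -3.58066070e+01,  7.29869027e-02,
        2.34987197e-02, -4.15667671e-05]), 'position': array([203.02191313, 643.1104003 , 259.52636392]), 'tool_rot': array([-1.98799557e-04,  1.52323516e-01,  9.88330171e-01, -9.90081813e-04]), 'wrist_force': array([-0.04697852,  0.31618786, -0.06739542]), 'wrist_torque': array([0.11176113, 0.01752965, 0.02042737]), 'grasp_force': 0.0, 'finger_gap': 1.0022293366987978} 22.0
```

View pics/scene0.png

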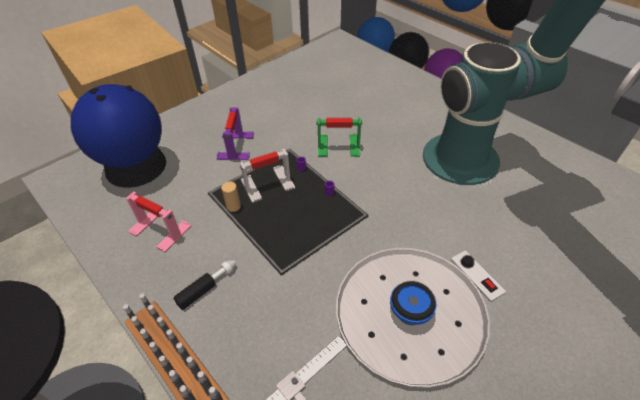

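View pics/top0.png

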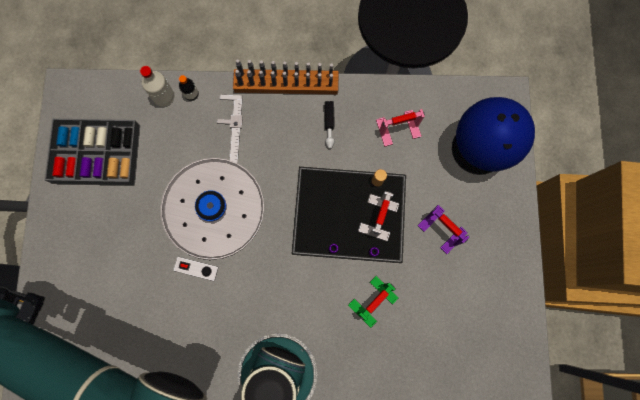

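Scene: four pullers, at scene/top pixels steel (265,160)/(382,215), green (340,123)/(375,302), pink (150,208)/(400,122) and purple (233,120)/(443,228). The bare steel one with the red handle, standing on the mat, is the one meant. The cap is at (413,302)/(210,206). I'll confirm this in an enlarged crop.

```bash
cat > h.py <<'E'
import numpy as np, cv2
from plant import bot
from scipy.spatial.transform import Rotation as R
from scipy.optimize import least_squares
def cam(n):
    d=bot.get_image(n); q=d["attitude"]; d["R"]=R.from_quat(q,scalar_first=True).as_matrix(); return d
def proj(d,P):
    p=(np.atleast_2d(P)-d["xyz"])@d["R"]; s=p[:,:2]/p[:,2:]
    s=s*(1+d["k1"]*(s**2).sum(1,keepdims=True))
    return s*d["fx"]+[d["cx"],d["cy"]]
def ray(d,uv):
    t=(np.array(uv,float)-[d["cx"],d["cy"]])/d["fx"]; s=t.copy()
    for _ in range(20): s=t/(1+d["k1"]*(s@s))
    return d["R"]@np.r_[s,1]
def atz(d,uv,z):
    v=ray(d,uv); return d["xyz"]+v*(z-d["xyz"][2])/v[2]
def tri(ds,uvs):
    f=lambda P:np.concatenate([proj(d,P)[0]-u for d,u in zip(ds,uvs)])
    s=least_squares(f,[500,0,50]); return s.x,np.abs(s.fun).max()
def red(d,box,hue=None):
    x0,y0,x1,y1=box; b,g,r=[d["color"][y0:y1,x0:x1,i].astype(int) for i in range(3)]
    m=((r>110)&(g<75)&(b<75)).astype(np.uint8)
    n,l,s,c=cv2.connectedComponentsWithStats(m); k=1+np.argmax(s[1:,4])
    ys,xs=np.where(l==k); return cv2.minAreaRect(np.c_[xs,ys].astype(np.float32)+[x0,y0]).__getitem__(0), s[k,4], c[k]+[x0,y0]
E
python3 - <<'E'
from h import *
S=cam("scene");T=cam("top")
rs=red(S,(235,140,300,185));rt=red(T,(360,185,405,245));print(rs,rt,tri([S,T],[rs[2],rt[2]]))
def blue(d,box):
    x0,y0,x1,y1=box; b,g,r=[d["color"][y0:y1,x0:x1,i].astype(int) for i in range(3)]
    m=(b>80)&(b>r+50); ys,xs=np.where(m); return cv2.minEnclosingCircle(np.c_[xs,ys].astype(np.float32)+[x0,y0]), cv2.fitEllipse(cv2.convexHull(np.c_[xs,ys].astype(np.int32)))
print(blue(T,(170,170,250,245)))
a=cv2.resize(T["color"][160:270,285:415],None,fx=4,fy=4,interpolation=2)
b=cv2.resize(S["color"][140:215,225:300],None,fx=4,fy=4,interpolation=2)
c=cv2.resize(S["color"][265:345,370:460],None,fx=3,fy=3,interpolation=2)
im=np.zeros((600,800,3),np.uint8); im[:440,:520]=a; b=b[:,:280] if 0 else b; im[:300,520:800]=b[:,:280]; im[300:540,525:795]=c
cv2.imwrite("pics/crop.png",im)
E
```

```text
Traceback (most recent call last):
  File "h.py", line 24, in red
    ys,xs=np.where(l==k); return cv2.minAreaRect(np.c_[xs,ys].astype(np.float32)+[x0,y0]).__getitem__(0), s[k,4], c[k]+[x0,y0]
                                 ~~~~~~~~~~~~~~~^^^^^^^^^^^^^^^^^^^^^^^^^^^^^^^^^^^^^^^^^
cv2.error: OpenCV(4.12.0) /io/opencv/modules/imgproc/src/convhull.cpp:143: error: (-215:Assertion failed) total >= 0 && (depth == CV_32F || depth == CV_32S) in function 'convexHull'
```

```bash
sed -i 's/return cv2.minAreaRect(.*$/return cv2.minAreaRect(np.c_[xs+x0,ys+y0].astype(np.float32)), s[k,4], c[k]+[x0,y0]/' h.py
python3 - <<'E'
from h import *
S=cam("scene");T=cam("top")
rs=red(S,(235,140,300,185));rt=red(T,(360,185,405,245));print(rs,rt,tri([S,T],[rs[2],rt[2]]))
def blue(d,box):
    x0,y0,x1,y1=box; b,g,r=[d["color"][y0:y1,x0:x1,i].astype(int) for i in range(3)]
    m=(b>80)&(b>r+50); ys,xs=np.where(m); return cv2.fitEllipse(cv2.convexHull(np.c_[xs+x0,ys+y0].astype(np.int32)))
print(blue(T,(170,170,250,245)))
a=cv2.resize(T["color"][160:270,285:415],None,fx=4,fy=4,interpolation=2)
b=cv2.resize(S["color"][140:215,225:300],None,fx=4,fy=4,interpolation=2)
c=cv2.resize(S["color"][265:345,370:460],None,fx=3,fy=3,interpolation=2)
im=np.zeros((600,800,3),np.uint8); im[:440,:520]=a; im[:300,520:800]=b[:,:280]; im[300:540,525:795]=c
cv2.imwrite("pics/crop.png",im)
E
```

```text
(((263.8500061035156, 159.54998779296875), (8.538148880004883, 27.828041076660156), 71.56504821777344), np.int32(227), array([263.59911894, 159.41409692])) (((382.7924499511719, 211.7264404296875), (6.593306064605713, 25.136981964111328), 15.945395469665527), np.int32(160), array([382.675  , 211.91875])) (array([ 472.69810701, -300.48035695,   94.98344642]), np.float64(0.3370091764886638))
((209.8030548095703, 205.29600524902344), (30.303146362304688, 30.755998611450195), 51.005096435546875)
```

View pics/crop.png

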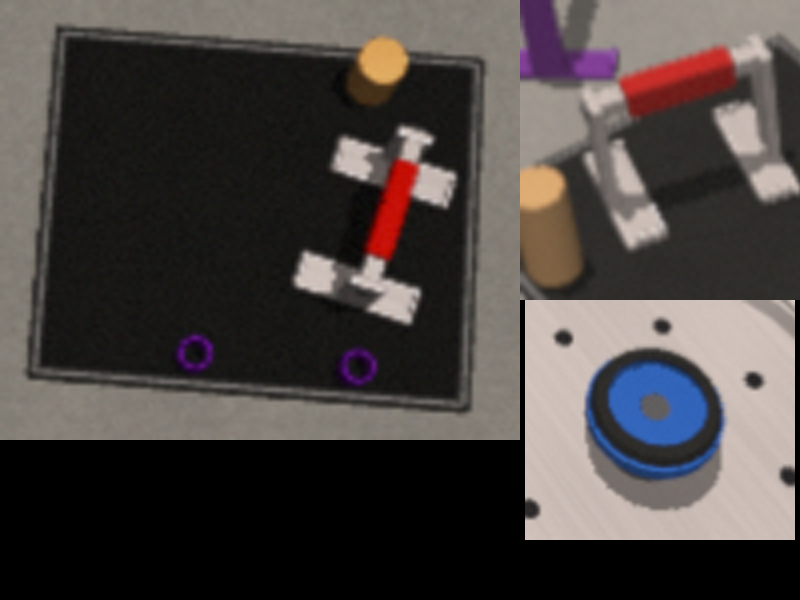

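The crop confirms the bare steel puller with the red grip, standing on the mat (top 382,212). The slug is at top (380,177), the inserts at (334,248) and (375,251), and the cap is on the hub. Next I'll fit the puller's pose, cap and mat using both views.

```bash
cat >> h.py <<'E'
def box(c,yaw,sx,sy,sz):
    g=np.array([[a*sx/2,b*sy/2,e*sz/2] for a in(-1,1) for b in(-1,1) for e in(-1,1)])
    return np.array(c)+g@R.from_euler("z",yaw).as_matrix().T
def sil(d,P,roi):
    x0,y0,x1,y1=roi; k=8; uv=(proj(d,P)-[x0,y0]+.5)*k
    m=np.zeros(((y1-y0)*k,(x1-x0)*k),np.float32)
    cv2.fillConvexPoly(m,cv2.convexHull((uv*16).astype(np.int32)),1.,shift=4)
    return cv2.GaussianBlur(cv2.resize(m,(x1-x0,y1-y0),interpolation=cv2.INTER_AREA),(0,0),.6)
def fitgrip(ds,rois,x0):
    tg=[]
    for d,r in zip(ds,rois):
        c=d["color"][r[1]:r[3],r[0]:r[2]].astype(float); t=c[:,:,2]-c[:,:,:2].max(2); t=np.clip(t/np.percentile(t,97 if t.size<1500 else 98),0,1)
        t[t<.25]=0; tg.append(cv2.GaussianBlur(t.astype(np.float32),(0,0),.6))
    f=lambda p:np.concatenate([(sil(d,box(p[:3],p[3],20,76,24),r)-t).ravel() for d,r,t in zip(ds,rois,tg)])
    from scipy.optimize import minimize
    s=minimize(lambda p:(f(p*[1,1,1,.01])**2).sum(),np.array(x0)/[1,1,1,.01],method="Nelder-Mead",options=dict(initial_simplex=np.array(x0)/[1,1,1,.01]+np.r_[np.zeros((1,4)),np.eye(4)*6]))
    return s.x*[1,1,1,.01],s.fun
def bluetop(d,box):
    x0,y0,x1,y1=box; c=d["color"][y0:y1,x0:x1].astype(int)
    m=((c[:,:,0]>90)&(c[:,:,0]>c[:,:,2]+60)).astype(np.uint8)
    m=cv2.erode(m,np.ones((2,2)),anchor=(0,0)) if 0 else m
    n,l,s,k=cv2.connectedComponentsWithStats(m,connectivity=4); i=1+np.argmax(s[1:,4])
    pts=np.argwhere(l==i)[:,::-1]+[x0,y0]
    e=cv2.fitEllipse(cv2.convexHull(pts.astype(np.int32))); return np.array(e[0]),e[1:],s[1:,4]
E
python3 - <<'E'
from h import *
S=cam("scene");T=cam("top")
print(fitgrip([S,T],[(240,145,290,178),(368,192,398,233)],[472.7,-300.5,94,-.25]))
a=bluetop(S,(380,270,450,335));b=bluetop(T,(185,180,235,230));print(a,b,tri([S,T],[a[0],b[0]]))
# crop px -> top px
tp=lambda x,y:(285+(x+.5)/4-.5,160+(y+.5)/4-.5)
for n,q,z in [("mat TL",(59,29),6),("TR",(482,62),6),("BR",(466,408),6),("BL",(30,375),6),("slugtop",(383,60),82),("ins0",(195,352),40),("ins1",(358,366),40)]:
    print(n,atz(T,tp(*q),z).round(1))
# pan outline via edge ellipse in top
for n,uv in [("pan",(212.5,208))]: print(atz(T,uv,23))
for n,uv in [("slug",(230,185))]: print(atz(S,uv,82))
print(atz(S,(302,157),40),atz(S,(329.5,181),40))
print("tool yaw y",R.from_quat(bot.read_state()["tool_rot"],scalar_first=True).as_matrix()[:,:2])
E
```

```text
(array([ 4.72811379e+02, -3.30932064e+02,  7.27274799e+01, -2.10386637e-02]), np.float64(378.11175537109375))
(array([413.64379883, 299.18704224]), ((26.533435821533203, 33.653377532958984), 110.15459442138672), array([646, 167,   1], dtype=int32)) (array([209.07106018, 204.78645325]), ((21.02674674987793, 22.477985382080078), 63.73421096801758), array([  1, 351,   1,   6,   2,   1,  15,   1,   1,   1,   1,   3,   8],
      dtype=int32)) (array([489.72830519, 215.83973333,  62.33689024]), np.float64(0.4975968566610618))
mat TL [627.4 -50.2   6. ]
TR [ 607.1 -384.8    6. ]
BR [ 335.  -367.6    6. ]
BL [353.2 -34.6   6. ]
slugtop [ 587.7 -295.8   82. ]
ins0 [ 369.9 -159.    40. ]
ins1 [ 361.9 -281.1   40. ]
[486.26585854 214.22231899  23.        ]
[ 584.7236466  -297.00746981   82.        ]
[ 356.80834325 -286.09710777   40.        ] [ 365.87873615 -165.07920629   40.        ]
tool yaw y [[-9.53619231e-01  3.01015540e-01]
 [ 3.01015553e-01  9.53619198e-01]
 [ 8.27366539e-06 -2.63624720e-04]]
```

Run:
```python
from h import *
S=cam("scene");T=cam("top")
rois=[(240,145,290,178),(368,192,398,233)]
for d,r in zip([S,T],rois):
    c=d["color"][r[1]:r[3],r[0]:r[2]].astype(float); t=c[:,:,2]-c[:,:,:2].max(2)
    m=sil(d,box([472.7,-300.5,94],-.25,20,76,24),r); print(m.sum(),m.max(),np.percentile(t,[50,90,97]),t.max()); 
    ys,xs=np.where(m>.5); print(xs.mean()+r[0],ys.mean()+r[1]); ys,xs=np.where(t>60); print(len(xs),xs.mean()+r[0],ys.mean()+r[1])
    pts=np.c_[xs,ys].astype(np.float32); print(cv2.minAreaRect(pts), proj(d,box([472.7,-300.5,94],-.25,20,76,24)).round(0).tolist())
# pan: bright pixels -> hull -> ellipse
for d,bx in((S,(325,238,500,395)),(T,(155,150,272,265))):
    x0,y0,x1,y1=bx; c=d["color"][y0:y1,x0:x1].astype(int); m=(c.min(2)>150).astype(np.uint8)
    m=cv2.morphologyEx(m,cv2.MORPH_OPEN,np.ones((5,5),np.uint8)); n,l,s,k=cv2.connectedComponentsWithStats(m); i=1+np.argmax(s[1:,4])
    pts=np.argwhere(l==i)[:,::-1]+[x0,y0]; e=cv2.fitEllipse(cv2.convexHull(pts.astype(np.int32))); print(e,atz(d,e[0],23))
```

```text
270.92615 1.0 [  7.  88. 150.] 156.0
264.15441176470586 159.99264705882354
285 264.0210526315789 159.64912280701753
((24.19999885559082, 14.600000381469727), (10.11928653717041, 28.46049690246582), 71.56504821777344) [[262.0, 153.0], [261.0, 147.0], [274.0, 171.0], [273.0, 164.0], [255.0, 156.0], [254.0, 149.0], [267.0, 173.0], [266.0, 167.0]]
228.59055 1.0 [  4.5 148.  181. ] 188.0
383.1057268722467 211.72246696035242
182 382.6098901098901 211.9065934065934
((14.600001335144043, 19.700000762939453), (7.273237705230713, 24.981992721557617), 18.43494987487793) [[394.0, 219.0], [395.0, 218.0], [369.0, 212.0], [370.0, 211.0], [396.0, 213.0], [397.0, 211.0], [371.0, 206.0], [372.0, 204.0]]
((410.8887634277344, 319.3166809082031), (127.0427017211914, 147.29681396484375), 118.09580993652344) [509.57247308 230.73420524  23.        ]
((212.84835815429688, 208.86753845214844), (92.89811706542969, 96.79068756103516), 55.226890563964844) [483.57046745 212.98808104  23.        ]
```

```bash
cat >> h.py <<'E'
from scipy.optimize import minimize
def circ(c,z,r):
    a=np.linspace(0,2*np.pi,48,endpoint=False); return np.c_[c[0]+r*np.cos(a),c[1]+r*np.sin(a),np.full(48,z)]
def fitcap(ds,rois,p0,zfix=None):
    tg=[]
    for d,r in zip(ds,rois):
        c=d["color"][r[1]:r[3],r[0]:r[2]].astype(int); m=((c[:,:,0]>c[:,:,2]+40)|(c.max(2)<75)).astype(np.uint8)
        n,l,s,k=cv2.connectedComponentsWithStats(cv2.morphologyEx(m,cv2.MORPH_CLOSE,np.ones((3,3),np.uint8)))
        i=1+np.argmax(s[1:,4]); m=(l==i).astype(np.uint8); h,_=cv2.findContours(m,0,1); cv2.drawContours(m,h,-1,1,-1)
        tg.append(cv2.GaussianBlur(m.astype(np.float32),(0,0),.6))
    def f(p):
        P=np.r_[circ(p,p[2]+32,47),circ(p,p[2]+44,47),circ(p,p[2]+54,p[3])]
        return sum(((sil(d,P,r)-t)**2).sum() for d,r,t in zip(ds,rois,tg))
    p0=np.array(p0,float); s=minimize(f,p0,method="Nelder-Mead",options=dict(initial_simplex=p0+np.r_[np.zeros((1,4)),np.eye(4)*5])); return s.x,s.fun,[t.sum() for t in tg]
E
python3 - <<'E'
from h import *
S=cam("scene");T=cam("top")
g=[(240,145,290,178),(368,192,398,233)]
for ds,rs in (([S,T],g),([T],g[1:])): print(fitgrip(ds,rs,[472.7,-300.5,94,-1.82]))
c=[(383,272,445,335),(188,184,233,228)]
for ds,rs in (([S,T],c),([T],c[1:]),([S],c[:1])): print(fitcap(ds,rs,[488,214,14,42]))
E
```

```text
(array([ 472.08181405, -299.44450063,   94.97998029,   -1.90537747]), np.float64(83.29156494140625))
(array([ 472.14361364, -298.97548742,   96.08861733,   -1.88764684]), np.float64(16.364749908447266))
(array([490.62131449, 215.2998647 ,  12.25306748,  40.52074401]), np.float64(50.62293243408203), [np.float32(1538.9999), np.float32(750.0)])
(array([494.78421992, 222.53123687, -14.69411644,  35.4869123 ]), np.float64(4.463387966156006), [np.float32(750.0)])
(array([477.68717494, 208.3315671 , -13.17301875,  41.75808535]), np.float64(10.094321250915527), [np.float32(1538.9999)])
```

```bash
python3 -m handwheel '[[100,-0.8,-0.6,0,0],[100,-0.8,-0.6,0,0],[100,-0.8,-0.6,0,0]]' 60
python3 -m handwheel '[[100,-0.8,-0.6,0,0],[100,-0.8,-0.6,0,0],[100,-0.8,-0.6,0,0]]'
python3 -m handwheel '[[100,-0.8,-0.6,0,0],[100,-0.8,-0.6,0,0],[100,-0.8,-0.6,0,0]]'
python3 -m handwheel '[[100,-0.8,-0.6,0,0],[100,-0.8,-0.6,0,0],[100,-0.8,-0.6,0,0]]'
python3 -m handwheel '[[100,-0.26,-0.88,0,0],[100,-0.26,-0.88,0,0],[100,-0.26,-0.88,0,0]]'
python3 -m handwheel '[[100,-0.26,-0.88,0,0],[100,-0.26,-0.88,0,0],[100,-0.26,-0.88,0,0]]'
python3 -m handwheel '[[100,-0.26,-0.88,0,0],[100,-0.26,-0.88,0,0],[100,-0.26,-0.88,0,0]]'
python3 -m handwheel '[[100,-0.26,-0.88,0.2,0],[100,-0.26,-0.88,0.2,0],[100,-0.26,-0.88,0.2,0]]'
```

```text
clock: 0.98
position: [274.9, 543.5, 260.9]
tool_rot: [0.0, 0.154, 0.988, -0.0]
wrist_force: [-1.2, -0.1, 0.1]
finger_gap: 0.999
grasp_force: 0.0
clock: 1.35
position: [344.4, 447.1, 261.1]
tool_rot: [0.0, 0.154, 0.988, 0.0]
wrist_force: [-0.1, 0.7, -1.1]
finger_gap: 0.998
grasp_force: 0.0
clock: 1.72
position: [414.2, 350.3, 261.0]
tool_rot: [0.0, 0.154, 0.988, 0.0]
wrist_force: [-0.5, 0.4, -0.3]
finger_gap: 1.0
grasp_force: 0.0
clock: 2.1
position: [484.0, 253.3, 260.9]
tool_rot: [0.0, 0.154, 0.988, 0.0]
wrist_force: [-0.8, 0.9, -0.2]
finger_gap: 1.001
grasp_force: 0.0
clock: 2.48
position: [480.1, 143.8, 260.8]
tool_rot: [-0.0, 0.153, 0.988, 0.0]
wrist_force: [0.3, 0.3, 0.3]
finger_gap: 0.998
grasp_force: 0.0
clock: 2.85
position: [479.0, 33.8, 260.9]
tool_rot: [0.0, 0.153, 0.988, 0.001]
wrist_force: [0.6, 1.2, 0.6]
finger_gap: 0.997
grasp_force: 0.0
clock: 3.22
position: [477.6, -76.3, 260.8]
tool_rot: [0.0, 0.153, 0.988, 0.001]
wrist_force: [-0.3, -0.3, -0.0]
finger_gap: 0.998
grasp_force: 0.0
clock: 3.6
position: [475.3, -186.2, 235.6]
tool_rot: [-0.001, 0.153, 0.988, 0.001]
wrist_force: [0.5, 0.2, -0.6]
finger_gap: 1.004
grasp_force: 0.0
```

```bash
python3 -m handwheel '[[100,-0.26,-0.905,0,0],[100,-0.26,-0.905,0.3,0],[100,-0.26,-0.905,0.6,0],[100,-0.26,-0.905,0.6,0]]'
python3 - <<'E'
from h import *
S=cam("scene");T=cam("top")
a=cv2.resize(T["color"][160:270,310:430],None,fx=3.3,fy=3.3,interpolation=2)
b=cv2.resize(S["color"][110:220,200:320],None,fx=3.3,fy=3.3,interpolation=2)
cv2.imwrite("pics/pre.png",np.hstack([a,b]))
E
```

```text
clock: 4.1
position: [471.0, -296.1, 161.5]
tool_rot: [-0.003, 0.152, 0.988, 0.002]
wrist_force: [-0.8, -1.1, -0.9]
finger_gap: 1.0
grasp_force: 0.0
```

View pics/pre.png

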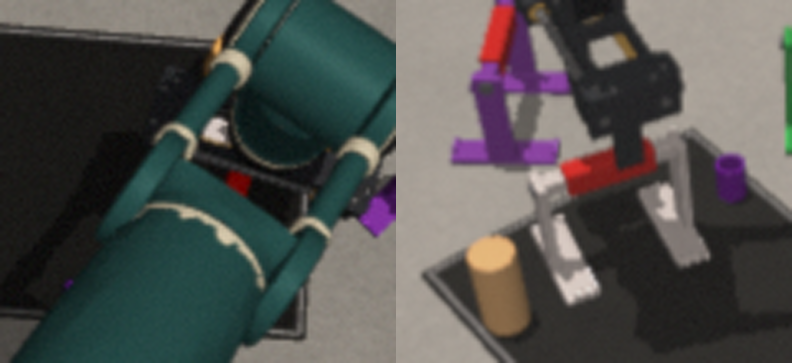

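The picture shows the open fingers straddling the red grip: front finger at crop (628,145), slug clear at (495,285). I'll descend and grip.

```bash
python3 -m handwheel '[[100,-0.015,-0.025,0.2,0],[100,-0.015,-0.025,0.4,0],[100,-0.015,-0.025,0.535,0],[100,-0.015,-0.025,0.535,0]]'
python3 -m handwheel '[[0,0,0,0,0],[0,0,0,0,0],[0,0,0,0,0],[0,0,0,0,0],[0,0,0,0,0],[0,0,0,0,0],[0,0,0,0,0]]' 60
```

```text
clock: 4.7
position: [472.7, -302.3, 100.5]
tool_rot: [-0.0, 0.152, 0.988, 0.0]
wrist_force: [-0.7, -0.6, -0.3]
finger_gap: 0.998
grasp_force: 0.0
clock: 5.58
position: [472.6, -302.7, 100.6]
tool_rot: [0.0, 0.153, 0.988, 0.001]
wrist_force: [0.5, 3.7, 3.8]
finger_gap: 0.235
grasp_force: 1.8
```

```bash
python3 -m handwheel '[[0,0,0,0,0],[0,0,0,0,0],[0,0,0,0,0],[0,0,0,0,0]]' 60
python3 -m handwheel '[[0,0,0,-0.2,0],[0,0,0,-0.4,0],[0,0,0,-0.6,0],[0,0,0,-0.6,0],[0,0,0,-0.6,0]]'
python3 - <<'E'
from h import *
S=cam("scene");T=cam("top")
cv2.imwrite("pics/lift.png",np.hstack([cv2.resize(d["color"][y:y+120,x:x+120],(396,396),interpolation=2) for d,x,y in((T,310,150),(S,200,90))]))
E
```

```text
clock: 6.08
position: [472.3, -303.2, 100.4]
tool_rot: [-0.0, 0.152, 0.988, 0.0]
wrist_force: [0.4, 1.4, 0.1]
finger_gap: 0.219
grasp_force: 59.8
clock: 6.7
position: [471.6, -303.0, 171.2]
tool_rot: [-0.001, 0.152, 0.988, 0.0]
wrist_force: [0.0, 1.3, -3.1]
finger_gap: 0.225
grasp_force: 59.7
```

View pics/lift.png

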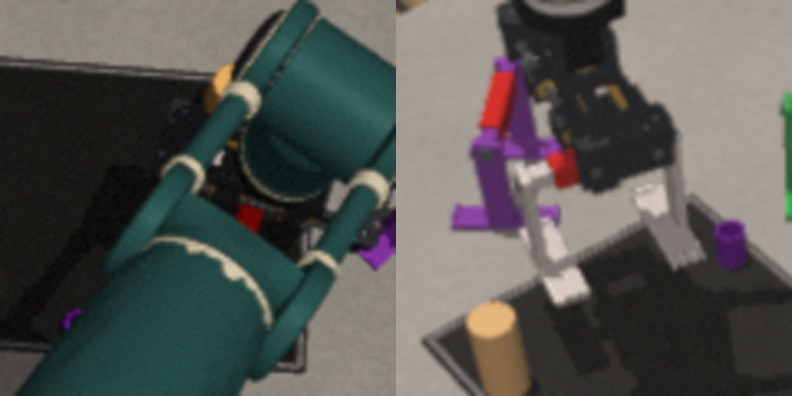

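The puller is up cleanly and hangs level (feet at crop (560,280) and (680,245)). Next I'll carry it to the approach point beside the cap.

```bash
python3 -m handwheel '[[0,0.07,0.2,0,0],[0,0.14,0.4,0,0],[0,0.21,0.6,0,0],[0,0.285,0.77,0,0]]'
python3 -m handwheel '[[0,0.1,0.26,0,0],[0,0.2,0.52,0,0],[0,0.285,0.77,0,0]]'
python3 -m handwheel '[[0,0.1,0.26,0,0],[0,0.2,0.52,0,0],[0,0.285,0.77,0,0]]'
python3 -m handwheel '[[0,0.1,0.26,0,0],[0,0.2,0.52,0,0],[0,0.25,0.7,0,0],[0,0.285,0.77,0,0],[0,0.285,0.77,0,0],[0,0.285,0.77,0,0]]'
python3 - <<'E'
from h import *
S=cam("scene");T=cam("top");cv2.imwrite("pics/app.png",np.hstack([cv2.resize(d["color"][y:y+130,x:x+130],(400,400),interpolation=2) for d,x,y in((T,175,160),(S,330,200))]))
np.savez("app.npz",S=S["color"],T=T["color"])
E
```

```text
clock: 7.3
position: [466.8, -202.7, 171.7]
tool_rot: [-0.001, 0.152, 0.988, 0.0]
wrist_force: [-0.2, 0.1, -2.6]
finger_gap: 0.217
grasp_force: 59.7
clock: 7.68
position: [462.0, -104.5, 172.1]
tool_rot: [-0.0, 0.152, 0.988, 0.0]
wrist_force: [0.3, -0.1, -3.9]
finger_gap: 0.221
grasp_force: 59.7
clock: 8.05
position: [457.0, -6.3, 172.2]
tool_rot: [-0.0, 0.152, 0.988, 0.0]
wrist_force: [0.2, -0.2, -4.3]
finger_gap: 0.22
grasp_force: 59.7
clock: 8.8
position: [453.0, 89.8, 172.4]
tool_rot: [-0.0, 0.152, 0.988, -0.0]
wrist_force: [0.9, 0.8, -3.2]
finger_gap: 0.219
grasp_force: 59.7
```

View pics/app.png

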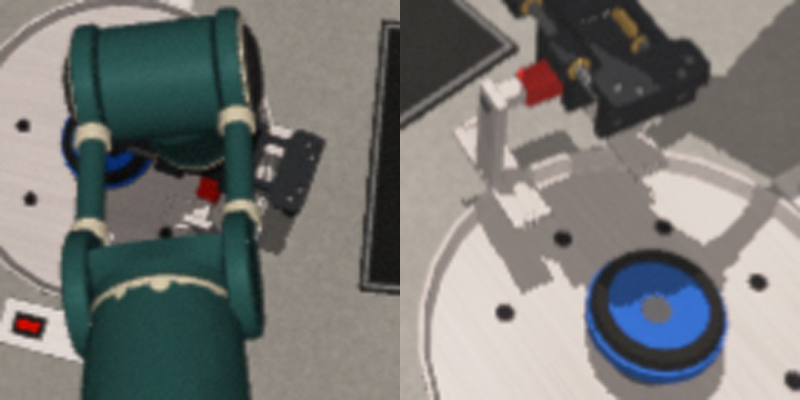

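The puller is over the pan, short of the cap (cap at crop (655,310), near foot at (520,210)). I'll lower it, advance a little, and check alignment against a model overlay.

```bash
python3 -m handwheel '[[0,0,0,0.13,0],[0,0,0,0.26,0],[0,0,0,0.385,0],[0,0,0,0.385,0],[0,0,0.1,0.385,0],[0,0,0.2,0.385,0],[0,0,0.3,0.385,0],[0,0,0.3,0.385,0],[0,0,0.3,0.385,0]]'
cat >> h.py <<'E'
def overlay(fn,roi=(340,190,490,340),scale=5,cap=(490.3,215.3,14),off=1.5,dz=94.5):
    S=cam("scene"); s=bot.read_state(); M=R.from_quat(s["tool_rot"],scalar_first=True).as_matrix()
    o=s["position"]+M[:,0]*off-[0,0,dz]; A=np.c_[M[:,1],-M[:,0],[0,0,1]]
    x0,y0,x1,y1=roi; im=cv2.resize(S["color"][y0:y1,x0:x1],None,fx=scale,fy=scale,interpolation=2)
    def poly(P,c): cv2.polylines(im,[((proj(S,P)-[x0,y0]+.5)*scale).astype(np.int32)],True,c,1)
    for sg in(-1,1): poly(o+np.array([[-47,34*sg,5],[47,34*sg,5],[47,62*sg,5],[-47,62*sg,5]])@A.T,(0,255,0)); poly(o+np.array([[-4,54*sg,5],[-4,54*sg,88],[-4,62*sg,88],[-4,62*sg,5]])@A.T,(0,255,255))
    poly(circ(cap,cap[2]+32,47),(0,0,255)); poly(circ(cap,cap[2]+44,47),(0,0,255)); cv2.imwrite(fn,im)
    d=np.array(cap)-o; print("cap in puller x,y,z",(A.T@d).round(1),"tcp",s["position"].round(1))
E
python3 -c "
from h import *
overlay('pics/ov1.png',roi=(340,200,480,320))"
```

```text
clock: 10.02
position: [464.0, 124.8, 126.3]
tool_rot: [-0.0, 0.152, 0.988, -0.0]
wrist_force: [0.4, -0.5, -3.7]
finger_gap: 0.218
grasp_force: 59.7
cap in puller x,y,z [ 94.4  -0.6 -17.8] tcp [463.9 124.7 126.3]
```

View pics/ov1.png

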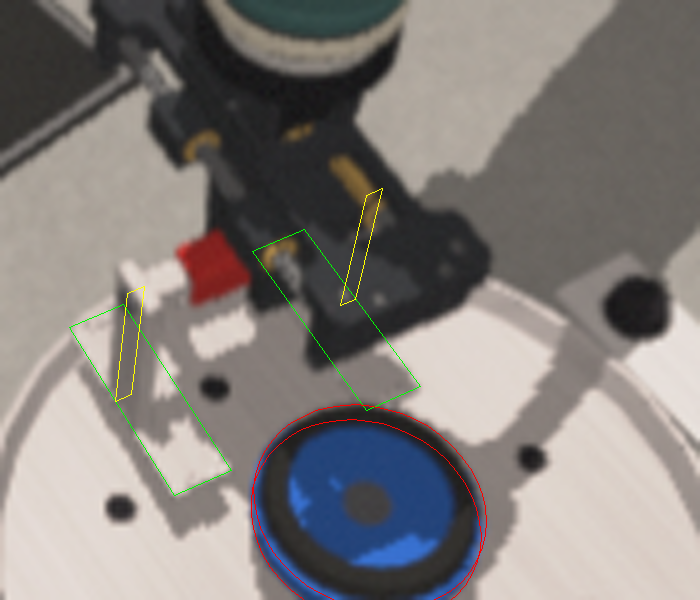

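The overlay matches foot and rim within about 2 mm, so I'll slide in and watch the force.

```bash
python3 -m handwheel '[[0,0.005,0.1,0,0],[0,0.005,0.2,0,0],[0,0.005,0.3,0,0],[0,0.005,0.4,0,0],[0,0.005,0.4,0,0]]'
python3 -m handwheel '[[0,0,0.08,0,0],[0,0,0.16,0,0],[0,0,0.24,0,0],[0,0,0.32,0,0],[0,0,0.385,0,0],[0,0,0.385,0,0],[0,0,0.385,0,0]]'
python3 -c "
from h import *
overlay('pics/ov2.png',roi=(340,220,480,340))"
```

```text
clock: 10.7
position: [478.4, 171.6, 126.4]
tool_rot: [0.0, 0.152, 0.988, 0.0]
wrist_force: [0.3, -0.2, -2.6]
finger_gap: 0.22
grasp_force: 59.7
clock: 11.58
position: [491.7, 214.6, 126.2]
tool_rot: [-0.0, 0.152, 0.988, -0.0]
wrist_force: [-0.1, 0.3, -3.6]
finger_gap: 0.219
grasp_force: 59.7
cap in puller x,y,z [  0.4  -0.  -17.7] tcp [491.6 214.4 126.2]
```

View pics/ov2.png

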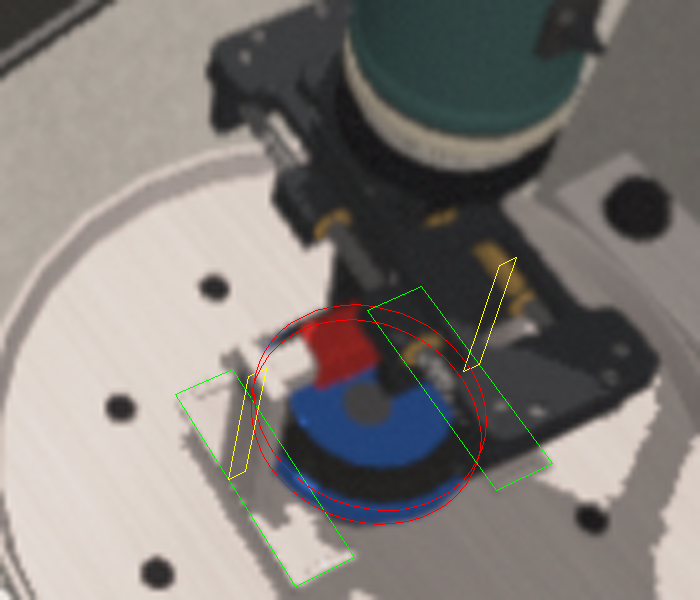

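No contact on the way in and the feet sit evenly under the rim, so I'll lift slowly.

```bash
python3 -m handwheel '[[0,0,0,-0.02,0],[0,0,0,-0.04,0],[0,0,0,-0.06,0],[0,0,0,-0.075,0],[0,0,0,-0.085,0],[0,0,0,-0.095,0],[0,0,0,-0.105,0]]'
python3 -m handwheel '[[0,0,0,-0.01,0],[0,0,0,-0.02,0],[0,0,0,-0.03,0],[0,0,0,-0.04,0]]'
python3 -m handwheel '[[0,0,0,-0.02,0],[0,0,0,-0.04,0],[0,0,0,-0.06,0],[0,0,0,-0.08,0],[0,0,0,-0.1,0]]'
python3 -m handwheel '[[0,0,0,-0.04,0],[0,0,0,-0.08,0],[0,0,0,-0.12,0],[0,0,0,-0.16,0],[0,0,0,-0.2,0],[0,0,0,-0.24,0],[0,0,0,-0.28,0],[0,0,0,-0.32,0],[0,0,0,-0.32,0],[0,0,0,-0.32,0]]'
python3 -c "
from h import *
overlay('pics/ov3.png',roi=(340,180,480,300),cap=(490.3,215.3,78))"
```

```text
clock: 12.5
position: [490.5, 214.2, 137.2]
tool_rot: [-0.001, 0.152, 0.988, -0.001]
wrist_force: [0.4, -0.7, -15.3]
finger_gap: 0.225
grasp_force: 59.8
clock: 13.0
position: [492.2, 214.8, 144.4]
tool_rot: [0.0, 0.152, 0.988, 0.0]
wrist_force: [-0.2, -0.3, -9.3]
finger_gap: 0.22
grasp_force: 59.7
clock: 13.62
position: [492.1, 214.9, 156.2]
tool_rot: [0.0, 0.152, 0.988, 0.0]
wrist_force: [-0.5, 0.8, -6.8]
finger_gap: 0.22
grasp_force: 59.7
clock: 14.88
position: [491.8, 214.6, 194.0]
tool_rot: [-0.0, 0.152, 0.988, -0.0]
wrist_force: [0.7, 0.3, -6.2]
finger_gap: 0.22
grasp_force: 59.7
cap in puller x,y,z [  0.2  -0.  -21.4] tcp [491.7 214.6 193.9]
```

View pics/ov3.png

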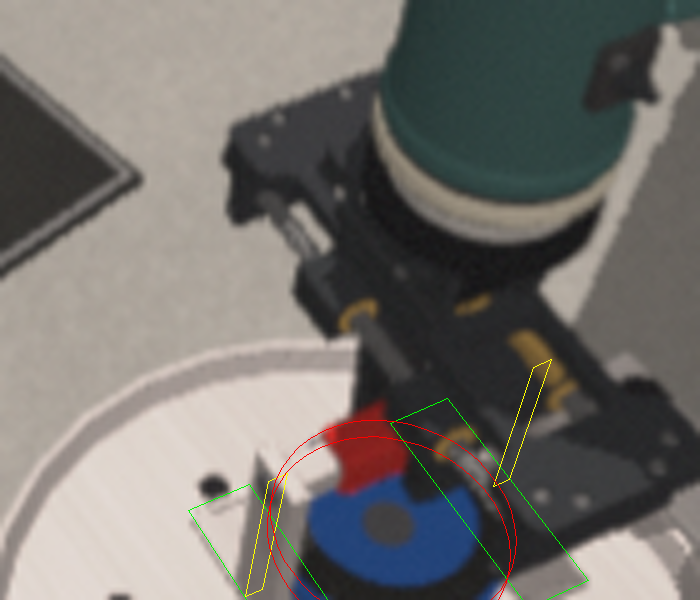

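It popped off at about 12 N net, and the cap's ~3 N weight now rides level on the feet. Carrying it to the mat, turning the puller to line up with the mat's long axis.

```bash
python3 -m handwheel '[[0,-0.03,-0.1,0,0],[0,-0.08,-0.27,0,0],[0,-0.14,-0.48,0,0],[0,-0.2,-0.7,0,0],[0,-0.27,-0.93,0,0]]'
python3 -m handwheel '[[0,-0.06,-0.2,0,0],[0,-0.12,-0.4,0,0],[0,-0.17,-0.58,0,0],[0,-0.22,-0.76,0,0],[0,-0.27,-0.93,0,0]]'
python3 -m handwheel '[[0,-0.06,-0.2,0,-0.04],[0,-0.12,-0.4,0,-0.1],[0,-0.16,-0.56,0,-0.16],[0,-0.2,-0.7,0,-0.22],[0,-0.24,-0.82,0,-0.28],[0,-0.26,-0.89,0,-0.31],[0,-0.27,-0.93,0,-0.313],[0,-0.27,-0.93,0,-0.313],[0,-0.27,-0.93,0,-0.313],[0,-0.27,-0.93,0,-0.313]]'
python3 - <<'E'
from h import *
S=cam("scene");T=cam("top");cv2.imwrite("pics/mat1.png",np.hstack([cv2.resize(d["color"][y:y+150,x:x+150],(400,400),interpolation=2) for d,x,y in((T,270,150),(S,230,100))]))
print(R.from_quat(bot.read_state()["tool_rot"],scalar_first=True).as_matrix()[:,:2],bot.read_state()["joints"].round(2))
E
```

```text
clock: 15.55
position: [488.7, 97.0, 193.9]
tool_rot: [-0.0, 0.152, 0.988, -0.0]
wrist_force: [-0.7, -1.2, -5.7]
finger_gap: 0.223
grasp_force: 59.7
clock: 16.18
position: [485.9, -19.1, 194.0]
tool_rot: [-0.0, 0.152, 0.988, -0.0]
wrist_force: [0.4, 0.9, -6.1]
finger_gap: 0.218
grasp_force: 59.7
clock: 17.42
position: [483.7, -133.5, 194.1]
tool_rot: [-0.0, 0.03, 1.0, 0.0]
wrist_force: [0.1, 0.6, -6.3]
finger_gap: 0.222
grasp_force: 59.7
[[-9.98225937e-01  5.95397191e-02]
 [ 5.95397177e-02  9.98225936e-01]
 [ 3.39476268e-05  4.22381196e-05]] [-0.32 -0.01  2.04  0.    1.11 -1.83]
```

View pics/mat1.png

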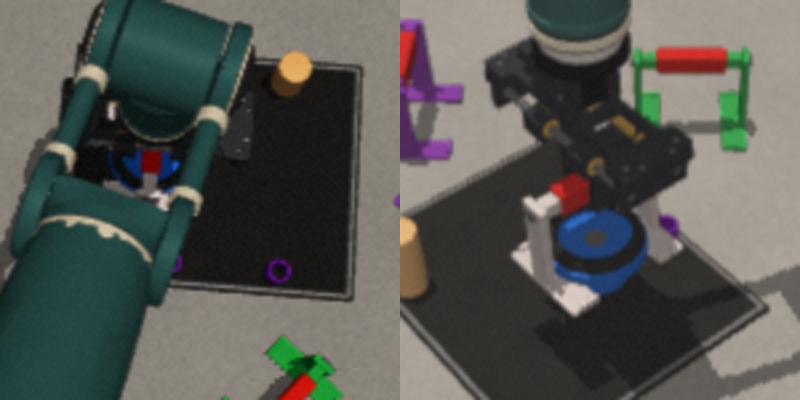

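The cap rides level and right way up (crop (595,240)) over the mat's free lane. Lowering it gently.

```bash
python3 -m handwheel '[[0,0,0,0.06,0],[0,0,0,0.14,0],[0,0,0,0.22,0],[0,0,0,0.3,0],[0,0,0,0.38,0],[0,0,0,0.44,0],[0,0,0,0.48,0],[0,0,0,0.5,0],[0,0,0,0.5,0]]'
python3 -m handwheel '[[0,0,0,0.01,0],[0,0,0,0.02,0],[0,0,0,0.03,0],[0,0,0,0.04,0],[0,0,0,0.05,0],[0,0,0,0.06,0],[0,0,0,0.06,0]]'
python3 -m handwheel '[[0,0,0,0.01,0],[0,0,0,0.02,0],[0,0,0,0.03,0],[0,0,0,0.04,0],[0,0,0,0.04,0]]'
```

```text
clock: 18.65
position: [483.8, -133.9, 134.1]
tool_rot: [0.0, 0.03, 1.0, -0.0]
wrist_force: [0.3, -0.1, -6.1]
finger_gap: 0.221
grasp_force: 59.7
clock: 19.52
position: [483.9, -133.9, 127.0]
tool_rot: [0.0, 0.03, 1.0, -0.0]
wrist_force: [0.2, 0.0, -6.5]
finger_gap: 0.217
grasp_force: 59.7
clock: 20.15
position: [483.7, -133.9, 122.1]
tool_rot: [-0.0, 0.03, 1.0, -0.0]
wrist_force: [-0.5, -0.1, -3.4]
finger_gap: 0.218
grasp_force: 59.7
```

The cap is down (load back to the puller's own 3.4 N). Next: drop the feet clear of the rim, then draw out sideways.

```bash
python3 -m handwheel '[[0,0,0,0.03,0],[0,0,0,0.06,0],[0,0,0,0.085,0],[0,0,0,0.085,0],[0,0,-0.05,0.085,0],[0,0,-0.1,0.085,0],[0,0,-0.16,0.085,0],[0,0,-0.16,0.085,0]]'
python3 -m handwheel '[[0,0,-0.08,0,0],[0,0,-0.18,0,0],[0,0,-0.28,0,0],[0,0,-0.38,0,0],[0,0,-0.5,0,0],[0,0,-0.62,0,0],[0,0,-0.74,0,0],[0,0,-0.86,0,0],[0,0,-0.97,0,0],[0,0,-0.97,0,0]]'
python3 -m handwheel '[[0,0,0,0.03,0],[0,0,0,0.06,0],[0,0,0,0.07,0],[0,0,0,0.08,0],[0,0,0,0.085,0],[0,0,0,0.085,0]]'
```

```text
clock: 21.15
position: [482.7, -153.7, 112.1]
tool_rot: [0.0, 0.03, 1.0, -0.0]
wrist_force: [-1.2, -0.2, -3.4]
finger_gap: 0.22
grasp_force: 59.7
clock: 22.4
position: [475.7, -270.3, 112.0]
tool_rot: [0.0, 0.031, 1.0, -0.0]
wrist_force: [1.0, -0.8, -2.9]
finger_gap: 0.218
grasp_force: 59.7
clock: 23.15
position: [475.7, -269.2, 101.7]
tool_rot: [0.0, 0.03, 1.0, -0.0]
wrist_force: [0.3, -0.3, -3.2]
finger_gap: 0.217
grasp_force: 59.7
```

```bash
python3 -m handwheel '[[0,0,0,0.005,0],[0,0,0,0.01,0],[0,0,0,0.013,0],[0,0,0,0.013,0]]'
python3 -m handwheel '[[15,0,0,0,0],[30,0,0,0,0],[50,0,0,0,0],[80,0,0,0,0],[100,0,0,0,0],[100,0,0,0,0],[100,0,0,0,0]]'
python3 -m handwheel '[[100,0,0,-0.1,0],[100,0,0,-0.3,0],[100,0,0,-0.6,0],[100,0,0,-0.9,0],[100,0,0,-0.9,0]]'
python3 -m handwheel '[[100,0.7,0,-0.7,0],[100,0.7,0,-0.7,0],[100,0.7,0,-0.7,0],[100,0.7,0,-0.7,0]]'
python3 - <<'E'
from h import *
S=cam("scene");T=cam("top");cv2.imwrite("pics/end.png",np.hstack([cv2.resize(d["color"][y:y+130,x:x+130],(400,400),interpolation=2) for d,x,y in((T,285,150),(S,215,130))]))
E
```

```text
clock: 23.65
position: [475.7, -269.2, 100.3]
tool_rot: [0.0, 0.03, 1.0, -0.0]
wrist_force: [-0.7, 0.4, -1.1]
finger_gap: 0.222
grasp_force: 59.7
clock: 24.52
position: [475.6, -269.2, 100.2]
tool_rot: [0.0, 0.03, 1.0, -0.0]
wrist_force: [0.5, -0.2, -0.1]
finger_gap: 0.84
grasp_force: 0.0
clock: 25.15
position: [477.9, -270.6, 212.8]
tool_rot: [0.004, 0.03, 1.0, -0.002]
wrist_force: [0.1, -0.3, 0.4]
finger_gap: 1.0
grasp_force: 0.0
clock: 25.65
position: [391.6, -263.9, 291.0]
tool_rot: [-0.0, 0.03, 1.0, 0.0]
wrist_force: [0.0, -0.1, -0.5]
finger_gap: 0.999
grasp_force: 0.0
```

View pics/end.png

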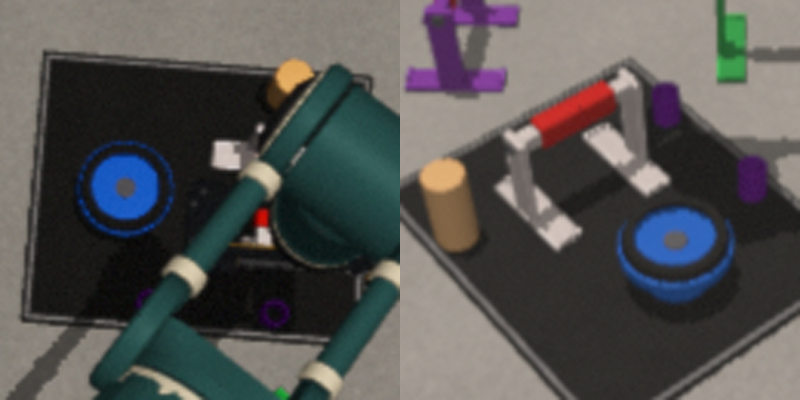

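The cap stands upright on the mat (crops (125,188) and (675,245)). The puller stands on its feet, clear of the cap (530,160), and the slug and inserts haven't moved. Handing in.

```bash
python3 -c "
from plant import bot
print(bot.finish_job())"
```

```text
the job is handed in; nothing more can be done
None
```

The job is handed in: the cap was pulled off the hub and stands right way up on the mat, the puller stands on its feet clear of it, and the robot ended touching nothing, at about 26 s of the 72 s allowed.

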